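# Set out the staining bottles in their colour-coded drip trays

### The arm

A 6-joint arm with a two-finger parallel gripper is mounted at the origin on a cart in front of the work surface, level with it; the furniture and walls round the work are solid. World frame = base frame: x ahead of the robot, y to its left, z up, the work surface at z = 0. Lengths are in m, angles in rad, forces in N, time in s.
With the tool pointing down it reaches from about 0.35 to 0.925 m from the base axis. Payload 6.4 kg.
Tool frame: the origin (TCP) lies midway between the tips of the shut fingers; the grasp point (between the pads) lies 19 mm behind it (arm.hold_point_z is the z of the grasp point in the tool frame, in m); z points along the fingers, y is the line along which they close (so a half turn about z gives the same grasp; the last joint's range is limited). The gripper opens to 85 mm and grips with 20 to 120 N. Pads are 22 mm wide; open, the fingers measure 114 mm over their backs; the gripper's body (76 mm by 85 mm) begins 54 mm behind the grasp point. The pads swing forward as they close: fully open they stand 13 mm farther back than shut.
Start: joints at [1.019, 0.245, 1.558, -0, 1.339, -0.174], TCP at [0.24, 0.604, 0.231] pointing down, gripper open.
Joint ranges: [-3.13, 3.13], [-1.02, 2.26], [0.13, 2.54], [-0.95, 4.09], [0.21, 2.88], [-2.74, 2.74]. Speed limits (rad/s): [2.57, 2.57, 3.14, 3.14, 3.14, 3.14].

### API

Orientations are given as a unit quaternion [w, x, y, z].
In Python, from bench import arm gives the robot as it stands.
- The arm moves only by the tool step_arm, never from a script. Its argument "motion" is text: rows parted by semicolons, each of 6 numbers parted by spaces: the shift along the world's x, y, z in cm, then the turn, a rotation vector about the world's x, y, z in degrees. In form: tx ty tz rx ry rz; .... A call has 1 to 10 rows; each row is the pose to reach, as a shift and turn from the pose commanded when the call began; what a row does not reach only later rows make up. A row lasts 1/10 s, in which the tool goes at most 50 mm and 8.59 degrees, less where a joint would pass 70% of its speed; a pose out of reach is approached as far as the arm can. A call with a gripper value outside its range is refused whole. "claw" is the opening, from 0 (shut) to 1 (fully open), set as the call begins (left out, the last holds). The fingers move at their own pace and stop on an object; the grip force is fixed at half the most. Time passes only in rows, so rows that repeat a pose let the fingers close. It gives the time, the measured TCP pose, the force, the opening and the grip force at its end, in the units of the state.
- arm.sense(): the state, without advancing time (a new reading comes with each control period).
- arm.get_image(name): name is "side" or "top" or "wrist"; returns (picture, depth): 480x640x3 uint8, blue, green, red; 480x640 float32, m along the optical axis (not along the pixel's ray), 0 where there is no reading.
- arm.camera_model(name): a dict with "camera_matrix" (3x3 intrinsics, pixels), "k1" (the pictures are not rectified: a ray, as slopes to the right and down, at radius r is drawn at 1 + k1 r^2 times it, then the intrinsics apply), "world_from_camera" (4x4, takes a point from camera to world coordinates); the wrist camera has in their place "T_tool_cam" (4x4, takes a point from camera to tool coordinates, whose origin is the TCP and whose axes are the flange's). Camera axes: x right, y up, looking along -z (the intrinsics and any distortion apply to the point x, -y, -z); pixel columns grow to the right and rows downward; lengths in m; the calibration is good to about 2 mm. A picture is of the moment at which its call begins: read the wrist's pose just before it. camera_model takes no time and is no camera call.
- arm.job_done(): hands the job in; it is judged then, once.
The state is a dict: "time_s": time; "q": joint angles; "qd": joint speeds; "joint_efforts": joint torques, N m; "eef_pos": TCP position; "tcp_rot": TCP orientation; "force": force on the tool from outside, world axes, zero at the start; "ft_torque": the same for the moment, N m; "gripper_width": opening from 0.0 (shut) to 1.0 (fully open); "finger_force": force on a finger pad.
Only numpy, scipy, OpenCV 4.12 (cv2) and the standard library are available. Lean on these libraries where they do the work, as an engineer would, in place of code of your own. Each camera call takes 0.05 s, during which the arm holds its last target. There are 200 camera calls.

### The job

Set out the staining bottles: stand the bottles with the red and the blue collar upright in the drip tray of the same colour, and then, last of all because it is greasy, the brown oil bottle in the white tray. Keep the bottles upright and set them down gently rather than dropping them; leave the plain white bottle and the red-lidded sample cup where they are.

Things in the scene. Friction and masses are not known exactly. Their poses are not given: they have to be found in the camera images.
- bottle_red_centre (a point): Small white dropper bottle with a red collar under its narrow white nozzle and a red band round its body; loose, upright. Body 26 mm across up to 46 mm high, shoulder and nozzle (15 mm across) above, 70 mm in all. This point is its centre, on its axis, 35 mm above its underside; z runs up its axis.
- bottle_blue_centre (a point): Small white dropper bottle with a blue collar under its narrow white nozzle and a blue band round its body; loose, upright. Body 26 mm across up to 46 mm high, shoulder and nozzle (15 mm across) above, 70 mm in all. This point is its centre, on its axis, 35 mm above its underside; z runs up its axis.
- bottle_oil_centre (a point): Small brown dropper bottle (oil) with a black cap; loose, upright. Body 23 mm across up to 38 mm high, narrow cap (13 to 17 mm across) above, 58 mm in all. This point is its centre, on its axis, 29 mm above its underside; z runs up its axis.
- tray_red: Red round drip tray, fixed to the worktop: 58 mm across, 12 mm high, open at the top, 4 mm wall, flat inner floor 48 mm across and 3 mm above its underside. Origin at the centre of its underside, on the worktop (z = 0); z up.
- tray_blue: Blue round drip tray, fixed to the worktop: 58 mm across, 12 mm high, open at the top, 4 mm wall, flat inner floor 48 mm across and 3 mm above its underside. Origin at the centre of its underside, on the worktop (z = 0); z up.
- tray_white: White round drip tray, fixed to the worktop: 58 mm across, 12 mm high, open at the top, 4 mm wall, flat inner floor 48 mm across and 3 mm above its underside. Origin at the centre of its underside, on the worktop (z = 0); z up.
- bottle_plain_centre (a point): Plain white dropper bottle with no colour on it, the same shape as the colour-coded ones (26 mm across, 70 mm high); loose, upright, to be left alone. This point is its centre, 35 mm above its underside.
- cup_centre (a point): Sample cup with a red screw lid, 61 mm across, 68 mm high; loose, to be left alone. This point is its centre, 34 mm above its underside. Near it: a power strip 65 mm high lies close behind the row of trays, and a microscope 0.41 m tall stands to the left of trays and bottles, its long side turned about 0.31 rad clockwise from x.
Not all that is in view belongs to the job. What is shaped like the part that bears bottle_blue_centre but purple is not meant.

How it is judged:
On the way, in this order (a step that is already met when the one before it is completed fails the run):
1. the red and blue bottles stand in the trays of their colours (horizontal distance between bottle_red_centre and tray_red below 0.014 m and z of bottle_red_centre in the frame of tray_red below 0.044 m and angle between each of bottle_red_centre, bottle_blue_centre's own z axis and vertical below 0.12 rad and horizontal distance between bottle_blue_centre and tray_blue below 0.014 m and z of bottle_blue_centre in the frame of tray_blue below 0.044 m), for 0.2 s.
2. after that, the brown oil bottle stands in the white tray (horizontal distance between bottle_oil_centre and tray_white below 0.014 m and z of bottle_oil_centre in the frame of tray_white below 0.038 m and angle between bottle_oil_centre's own z axis and vertical below 0.12 rad), for 0.2 s.
At the end, for the whole second after the job is handed in: Each of the three bottles stands upright (within 0.12 rad) on the floor of its own tray (red in red, blue in blue, brown in white), its axis within 14 mm of the tray's centre, which is anywhere inside the rim; released and at rest (all of step 1 and all of step 2 and linear speed of each of bottle_red, bottle_blue, bottle_oil below 0.02 m/s and contact force between the fingers and bottle_red below 0.05 N and contact force between the fingers and bottle_blue below 0.05 N and contact force between the fingers and bottle_oil below 0.05 N); the robot touches nothing.
It fails at once if a bottle is dropped from more than 45 mm ((height (world z) of bottle_red_centre above 0.08 m and contact force between the fingers and bottle_red below 0.01 N and linear speed of bottle_red above 0.3 m/s) or (height (world z) of bottle_blue_centre above 0.08 m and contact force between the fingers and bottle_blue below 0.01 N and linear speed of bottle_blue above 0.3 m/s) or (height (world z) of bottle_oil_centre above 0.074 m and contact force between the fingers and bottle_oil below 0.01 N and linear speed of bottle_oil above 0.3 m/s)).
It fails at once if a bottle is tipped by more than 0.6 rad (angle between any of bottle_red_centre, bottle_blue_centre, bottle_oil_centre, bottle_plain_centre's own z axis and vertical above 0.6 rad).
It fails at once if the plain bottle or the sample cup is moved by more than 15 mm (distance of any of bottle_plain_centre, cup_centre from where it was at the start of the episode above 0.015 m).
It also fails if it takes over 88 s, if anything falls off the work surface, if the arm or the gripper's body presses on something with over 40 N, if the wrist force passes 120 N, or if a joint passes its speed limit or range.

## Working session

There is one attempt and no reset: what is moved stays moved. The work goes in short steps, Python scripts to look and compute and a tool call to move; the robot and the scene stay as the last step left them, time stands still between calls to the robot, and variables do not carry over. Pictures are saved under pics/ and viewed, at most 14 in all, crops included, and the job is handed in when it is done.

Besides the shell and the picture viewer there is one more tool, called by a JSON object that holds its "api" and its "payload", one argument or row to a line. step_arm: Moves the arm, as the interface text tells. Its arguments: {"type":"object","properties":{"motion":{"type":"string"},"claw":{"type":"number"}},"required":["motion"]}

```bash
mkdir -p pics; cat > h.py <<'E'
import numpy as np, cv2
from scipy.spatial.transform import Rotation as R
from bench import arm
def cam(n):
    m=arm.camera_model(n)
    if "world_from_camera" in m: T=np.array(m["world_from_camera"])
    else:
        s=arm.sense(); T=np.eye(4); q=s["tcp_rot"]; T[:3,:3]=R.from_quat([q[1],q[2],q[3],q[0]]).as_matrix(); T[:3,3]=s["eef_pos"]; T=T@np.array(m["T_tool_cam"])
    return np.array(m["camera_matrix"]),m["k1"],T
def rays(c,uv):
    K,k1,T=c
    d=(np.atleast_2d(uv)-K[:2,2])/[K[0,0],K[1,1]]
    rd=np.linalg.norm(d,axis=1); r=rd.copy()
    for _ in range(20): r=rd/(1+k1*r*r)
    d=d*(r/np.maximum(rd,1e-9))[:,None]
    v=np.c_[d[:,0],-d[:,1],-np.ones(len(d))]
    return v@T[:3,:3].T, T[:3,3]
def plane(c,uv,z):
    v,o=rays(c,uv); return o+v*((z-o[2])/v[:,2])[:,None]
def cloud(c,depth):
    h,w=depth.shape; uv=np.stack(np.meshgrid(np.arange(w),np.arange(h)),-1).reshape(-1,2)
    v,o=rays(c,uv); return (o+v*depth.reshape(-1,1)).reshape(h,w,3)
E
python3 - <<'E'
from h import *
for n in ["top","side"]:
    c=cam(n); im,d=arm.get_image(n); cv2.imwrite(f"pics/{n}1.png",im); np.savez(f"{n}1.npz",im=im,d=d)
    print(n,c[0][0,0],c[1],c[2].round(3).tolist())
print(arm.sense())
E
```

```text
top 592.4994101951912 -0.1802871963284833 [[0.017, 0.992, -0.122, 0.401], [-0.999, 0.022, 0.041, -0.344], [0.043, 0.121, 0.992, 0.902], [0.0, 0.0, 0.0, 1.0]]
side 614.5869828695735 0.07452102191526125 [[0.994, 0.08, -0.073, 0.439], [-0.106, 0.571, -0.814, -1.079], [-0.023, 0.817, 0.576, 0.57], [0.0, 0.0, 0.0, 1.0]]
{'time_s': 0.1, 'q': array([ 1.01888857e+00,  2.45741521e-01,  1.55890256e+00, -3.60868209e-05,
        1.33871609e+00, -1.74128557e-01]), 'qd': array([ 0.00193468, -0.00192098, -0.00259338, -0.00100724, -0.0004397 ,
       -0.00088422]), 'joint_efforts': array([-2.24227138e-04, -4.30661666e+01, -3.27133691e+01, -2.04578178e-04,
        2.75237864e-03, -7.38286701e-06]), 'eef_pos': array([0.23950565, 0.60371668, 0.23028664]), 'tcp_rot': array([-2.97407980e-04,  1.87764199e-01,  9.82213737e-01, -8.32396336e-04]), 'force': array([0.23072487, 0.02328895, 0.22885567]), 'ft_torque': array([-0.00106151,  0.02355886,  0.00509245]), 'finger_force': 0.0, 'gripper_width': 1.0017056246877927}
```

View pics/top1.png

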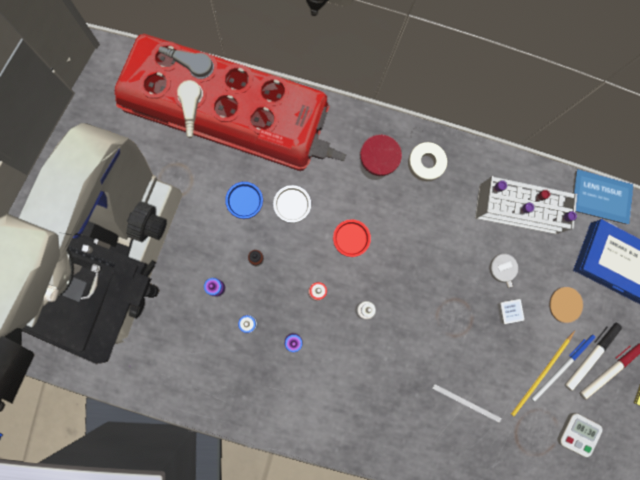

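View pics/side1.png

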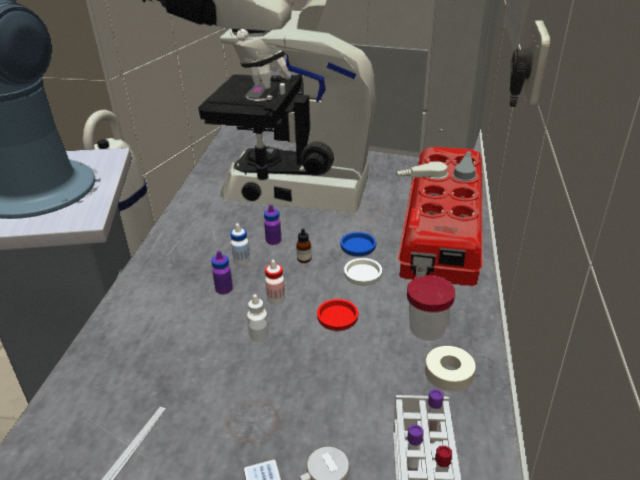

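The top view shows the trays: blue (244,200), white (292,204) and red (351,239). The bottles are oil (256,257), red (318,291), blue (247,324), plain (366,310), and purple decoys at (213,286) and (293,343). The cup is at (381,155). The side view agrees with this.

```bash
cat > m.py <<'E'
from h import *
z=np.load("top1.npz"); im,d=z["im"],z["d"]; c=cam("top"); P=cloud(c,d)
hsv=cv2.cvtColor(im,cv2.COLOR_BGR2HSV)
def blob(uv,m,r=28):
    mm=np.zeros_like(m); x,y=uv; mm[y-r:y+r,x-r:x+r]=m[y-r:y+r,x-r:x+r]
    k=cv2.findContours(mm,cv2.RETR_EXTERNAL,cv2.CHAIN_APPROX_NONE)[0]; k=max(k,key=cv2.contourArea)
    return cv2.minEnclosingCircle(k), k
H,S,V=[hsv[...,i] for i in range(3)]
red=(((H<10)|(H>170))&(S>110)).astype(np.uint8)*255; blue=((H>95)&(H<125)&(S>110)).astype(np.uint8)*255; wh=((V>170)&(S<60)).astype(np.uint8)*255
dk=(V<60).astype(np.uint8)*255
for n,uv,m,h in [("tray_red",(351,239),red,.012),("tray_blue",(244,200),blue,.012),("tray_white",(292,204),wh,.012),("red collar",(318,291),red,.05),("blue collar",(247,324),blue,.05),("oil",(256,257),dk,.058),("plain",(366,310),wh,.05)]:
    r=24 if 'tray' in n else 14
    (q,rad),k=blob(uv,m,r); X=plane(c,[q],h)[0]
    x,y=uv; W=P[y-12:y+13,x-12:x+13].reshape(-1,3); zz=W[:,2]
    t=W[zz>h-0.03].mean(0) if (zz>h-.03).any() else 0
    print(n,np.round(q,1),round(rad,1),X.round(4),"depth top",np.round(zz.max(),3),np.round(t,3))
for n,uv in [("purple1",(213,286)),("purple2",(293,343)),("cup",(381,155))]: print(n,plane(c,[uv],.068).round(3))
for n in ["top","side"]:
    z=np.load(n+"1.npz"); P=cloud(cam(n),z["d"])[z["d"]>0]
    for a,b in [(.03,.15),(.15,.25),(.25,.35),(.35,.6)]:
        s=P[(P[:,2]>a)&(P[:,2]<b)&(P[:,0]>.15)&(P[:,0]<.85)&(P[:,1]>-.1)]
        if len(s): print(n,a,b,np.percentile(s,[1,99],axis=0).round(3).tolist())
        for x0 in np.arange(.2,.8,.1):
            t=s[(s[:,0]>x0)&(s[:,0]<x0+.1)]
            if len(t)>10: print("   x",x0.round(1),"ymin",np.percentile(t[:,1],2).round(3),"ymax",t[:,1].max().round(2))
E
python3 m.py
```

```text
tray_red [351.5 237.8] 19.0 [ 0.5169 -0.4415  0.012 ] depth top 0.902 [ 0.516 -0.441  0.008]
tray_blue [243.7 199.9] 18.7 [ 0.5715 -0.2762  0.012 ] depth top 0.902 [ 0.573 -0.276  0.005]
tray_white [291.7 203.6] 19.2 [ 0.5674 -0.3495  0.012 ] depth top 0.902 [ 0.567 -0.35   0.009]
red collar [317.7 290.6] 8.7 [ 0.4344 -0.3892  0.05  ] depth top 0.902 [ 0.433 -0.388  0.064]
blue collar [246.4 323.6] 8.7 [ 0.3852 -0.2881  0.05  ] depth top 0.902 [ 0.386 -0.29   0.068]
oil [254.5 256.5] 5.1 [ 0.4809 -0.2977  0.058 ] depth top 0.902 [ 0.481 -0.298  0.05 ]
plain [366.3 309.7] 9.0 [ 0.408  -0.4598  0.05  ] depth top 0.902 [ 0.407 -0.457  0.055]
purple1 [[ 0.437 -0.241  0.068]]
purple2 [[ 0.36  -0.355  0.068]]
cup [[ 0.633 -0.478  0.068]]
top 0.03 0.15 [[0.493, -0.099, 0.031], [0.848, 0.091, 0.149]]
   x 0.4 ymin -0.1 ymax -0.06
   x 0.5 ymin -0.099 ymax 0.1
   x 0.6 ymin 0.023 ymax 0.08
   x 0.7 ymin -0.098 ymax 0.02
   x 0.8 ymin -0.098 ymax -0.01
top 0.15 0.25 [[0.349, -0.099, 0.151], [0.816, 0.044, 0.248]]
   x 0.3 ymin -0.099 ymax -0.02
   x 0.4 ymin -0.1 ymax -0.05
   x 0.5 ymin -0.1 
[... 511 characters left out ...]
.3 ymin -0.099 ymax -0.01
   x 0.4 ymin -0.1 ymax 0.0
   x 0.5 ymin -0.099 ymax 0.9
   x 0.6 ymin -0.085 ymax 0.52
   x 0.7 ymin -0.011 ymax 0.03
   x 0.8 ymin -0.095 ymax 0.01
side 0.15 0.25 [[0.365, -0.099, 0.151], [0.846, 0.53, 0.249]]
   x 0.3 ymin -0.099 ymax 0.03
   x 0.4 ymin -0.099 ymax 0.02
   x 0.5 ymin -0.099 ymax 0.59
   x 0.6 ymin 0.022 ymax 0.57
   x 0.7 ymin -0.009 ymax 0.04
   x 0.8 ymin -0.094 ymax 0.01
side 0.25 0.35 [[0.311, -0.099, 0.251], [0.846, 0.093, 0.34]]
   x 0.2 ymin -0.069 ymax -0.03
   x 0.3 ymin -0.093 ymax -0.03
   x 0.4 ymin -0.1 ymax -0.05
   x 0.5 ymin -0.099 ymax 0.1
   x 0.6 ymin 0.03 ymax 0.08
   x 0.7 ymin -0.009 ymax 0.04
   x 0.8 ymin -0.094 ymax 0.01
```

{"api": "step_arm", "payload": {
  "motion": "0 0 4.5 0 0 0; 0 0 9 0 0 0; -1 -2 13.5 0 0 0; -2 -4 18 0 0 0; -3 -6 22 0 0 0; -4 -9 26 0 0 0; -5 -11 29 0 0 0; -3.5 -14 30 0 0 0; -1 -18 30 0 0 0; 1.5 -22 30 0 0 0",
  "claw": 0.6
}}

```text
time_s: 1.1
eef_pos: [0.2548, 0.383, 0.5315]
tcp_rot: [0.0, 0.187, 0.982, 0.0]
force: [1.3, -0.3, 0.3]
gripper_width: 0.603
finger_force: 0.0
```

```bash
python3 - <<'E'
from h import *
z=np.load("top1.npz"); P=cloud(cam("top"),z["d"]); s=P[(P[...,2]>.03)&(P[...,2]<.08)&(P[...,0]>.58)&(P[...,0]<.8)]
for y in np.arange(-.42,-.15,.03):
    t=s[abs(s[:,1]-y)<.015]; print(y.round(2),t[:,0].min().round(3) if len(t) else None)
z=np.load("side1.npz"); P=cloud(cam("side"),z["d"])[z["d"]>0]
for P in (P,):
  s=P[(P[:,2]>.02)&(P[:,1]<-.08)&(P[:,1]>-.24)&(P[:,0]>.25)&(P[:,0]<.62)]
  for x in np.arange(.27,.62,.03):
    t=s[(abs(s[:,0]-x)<.015)&(s[:,1]>-.22)]; print("x",x.round(2),t[:,1].min().round(3) if len(t) else None)
E
```

```text
-0.42 0.629
-0.39 0.632
-0.36 0.618
-0.33 0.622
-0.3 0.633
-0.27 0.643
-0.24 0.652
-0.21 0.662
-0.18 0.58
-0.15 0.58
x 0.27 None
x 0.3 -0.082
x 0.33 -0.134
x 0.36 -0.143
x 0.39 -0.154
x 0.42 -0.178
x 0.45 -0.182
x 0.48 -0.157
x 0.51 -0.177
x 0.54 -0.176
x 0.57 -0.18
x 0.6 -0.178
```

{"api": "step_arm", "payload": {
  "motion": "3.5 -3.4 0 0 0 0; 7 -7 0 0 0 0; 10.5 -10.6 0 0 0 0; 13.5 -14.5 0 0 0 0; 16 -18.7 0 0 0 0; 18 -23.2 0 0 0 0; 19 -28 0 0 0 0; 20 -32.8 0 0 0 0; 20 -37.7 0 0 0 0; 20 -42.6 0 0 0 0"
}}

```text
time_s: 2.1
eef_pos: [0.4545, -0.0438, 0.5307]
tcp_rot: [-0.0, 0.188, 0.982, 0.0]
force: [1.6, 1.0, 0.4]
gripper_width: 0.6
finger_force: 0.0
```

{"api": "step_arm", "payload": {
  "motion": "-1 -4.8 0 0 0 0; -2 -9.6 0 0 0 0; -3 -14.4 0 0 0 0; -3.5 -19.2 0 0 0 0; -4 -24 0 0 0 0; -4 -28 -3 0 0 0; -4 -28 -8 0 0 0; -4 -28 -13 0 0 0; -4 -28 -18 0 0 0; -4 -28 -22 0 0 0"
}}

```text
time_s: 3.1
eef_pos: [0.4138, -0.321, 0.3075]
tcp_rot: [-0.001, 0.188, 0.982, 0.001]
force: [-0.4, -0.5, 1.0]
gripper_width: 0.6
finger_force: 0.0
```

```bash
python3 - <<'E'
from h import *
s=arm.sense(); print(s["eef_pos"],s["q"].round(2))
K,k1,T=cam("wrist"); im,d=arm.get_image("wrist"); cv2.imwrite("pics/w1.png",im); np.savez("w1.npz",im=im,d=d,T=T); print(T.round(3))
E
```

```text
[ 0.41382551 -0.32097194  0.30745659] [-0.88 -0.11  1.79  0.    1.46 -2.07]
[[ 0.369 -0.882 -0.295  0.337]
 [ 0.93   0.35   0.115 -0.29 ]
 [ 0.002 -0.317  0.949  0.45 ]
 [ 0.     0.     0.     1.   ]]
```

View pics/w1.png

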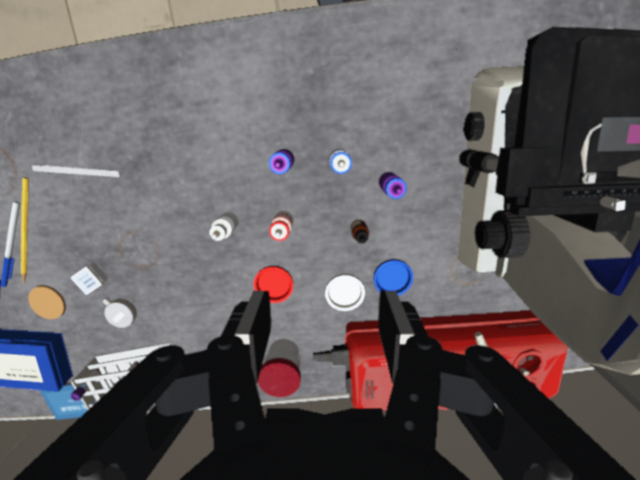

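The wrist view shows the trays red (273,283), white (345,292) and blue (393,276), the collars red (280,230) and blue (340,162), and the oil bottle (360,231). I'll measure these as a second view.

```bash
python3 - <<'E'
from h import *
z=np.load("w1.npz"); im=z["im"]; K,k1,_=cam("wrist"); c=(K,k1,z["T"])
H,S,V=cv2.split(cv2.cvtColor(im,cv2.COLOR_BGR2HSV))
u=lambda m:m.astype(np.uint8)*255
red=u(((H<10)|(H>170))&(S>110)); blue=u((H>95)&(H<125)&(S>110)); wh=u((V>170)&(S<60)); dk=u(V<50)
for n,(x,y),m,h,r in [("tray_red",(273,283),red,.012,24),("tray_blue",(393,276),blue,.012,24),("tray_white",(345,292),wh,.012,24),("red nozzle",(280,229),wh,.065,8),("red collar",(280,229),red,.05,14),("blue collar",(340,162),blue,.05,14),("blue nozzle",(340,162),wh,.065,8),("oil cap",(360,233),dk,.05,14)]:
    mm=np.zeros_like(m); mm[y-r:y+r,x-r:x+r]=m[y-r:y+r,x-r:x+r]
    k=max(cv2.findContours(mm,0,1)[0],key=cv2.contourArea); q,rad=cv2.minEnclosingCircle(k)
    print(n,np.round(q,1),round(rad,1),plane(c,[q],h)[0].round(4))
E
```

```text
tray_red [272.9 284.7] 20.1 [ 0.5148 -0.4399  0.012 ]
tray_blue [393.2 278.7] 20.0 [ 0.57  -0.275  0.012]
tray_white [344.5 293. ] 20.6 [ 0.5656 -0.3483  0.012 ]
red nozzle [278.8 231. ] 7.5 [ 0.4306 -0.3855  0.065 ]
red collar [278.9 230.5] 10.2 [ 0.4336 -0.3889  0.05  ]
blue collar [340.5 162.5] 11.0 [ 0.3838 -0.2876  0.05  ]
blue nozzle [340.7 162.8] 8.2 [ 0.3825 -0.2877  0.065 ]
oil cap [360.8 235.4] 6.5 [ 0.4775 -0.2959  0.05  ]
```

{"api": "step_arm", "payload": {
  "motion": "0.6 -2.2 -4 0 0 0; 1.2 -4.4 -8 0 0 0; 1.8 -6.6 -12 0 0 0; 1.8 -6.6 -16 0 0 0; 1.8 -6.6 -19 0 0 0; 1.8 -6.6 -21 0 0 0; 1.8 -6.6 -22 0 0 0; 1.8 -6.6 -22 0 0 0; 1.8 -6.6 -22 0 0 0"
}}

```text
time_s: 4.05
eef_pos: [0.4335, -0.3887, 0.0929]
tcp_rot: [0.001, 0.188, 0.982, -0.001]
force: [-0.1, -0.6, 0.2]
gripper_width: 0.603
finger_force: 0.0
```

{"api": "step_arm", "payload": {
  "motion": "0 0.05 -2 0 0 0; 0 0.05 -4 0 0 0; 0 0.05 -6 0 0 0; 0 0.05 -7 0 0 0; 0 0.05 -7.7 0 0 0; 0 0.05 -7.7 0 0 0; 0 0.05 -7.7 0 0 0"
}}

```text
time_s: 4.75
eef_pos: [0.4333, -0.388, 0.0154]
tcp_rot: [0.001, 0.188, 0.982, -0.001]
force: [0.2, 0.3, -0.2]
gripper_width: 0.602
finger_force: 0.0
```

{"api": "step_arm", "payload": {
  "motion": "0 0 0 0 0 0; 0 0 0 0 0 0; 0 0 0 0 0 0; 0 0 0 0 0 0; 0 0 0 0 0 0; 0 0 0 0 0 0; 0 0 0 0 0 0",
  "claw": 0.0
}}

```text
time_s: 5.45
eef_pos: [0.4334, -0.3881, 0.0154]
tcp_rot: [0.001, 0.188, 0.982, -0.001]
force: [-0.0, 1.2, 5.6]
gripper_width: 0.277
finger_force: 59.4
```

{"api": "step_arm", "payload": {
  "motion": "0 0 2 0 0 0; 0 0 5 0 0 0; 2 -1.3 6 0 0 0; 4.5 -2.9 6 0 0 0; 7 -4.5 6 0 0 0; 8.25 -5.25 6 0 0 0; 8.25 -5.25 5 0 0 0; 8.25 -5.25 3.5 0 0 0; 8.25 -5.25 2.5 0 0 0; 8.25 -5.25 2.5 0 0 0"
}}

```text
time_s: 6.45
eef_pos: [0.5131, -0.4376, 0.0357]
tcp_rot: [-0.003, 0.188, 0.982, 0.002]
force: [-0.7, -0.4, -1.2]
gripper_width: 0.277
finger_force: 58.9
```

```bash
python3 - <<'E'
from h import *
im,d=arm.get_image("side"); cv2.imwrite("pics/s2.png",cv2.resize(im[200:380,200:440],None,fx=3,fy=3))
print(arm.sense()["eef_pos"])
E
```

```text
[ 0.51382044 -0.43845179  0.03721458]
```

View pics/s2.png

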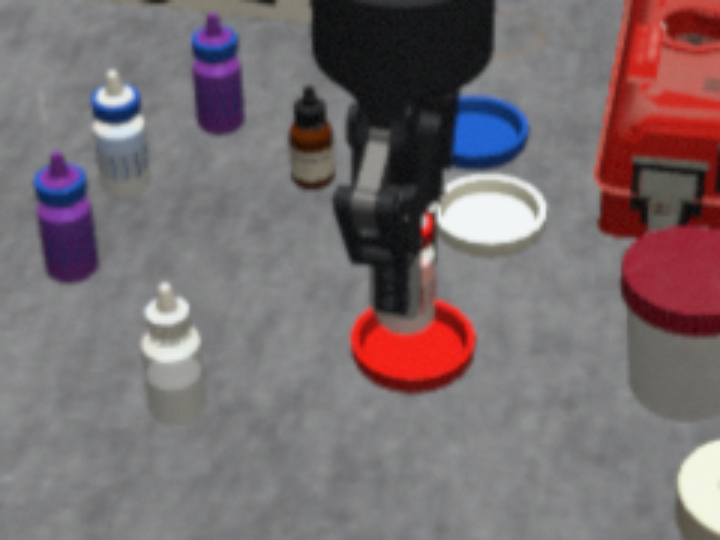

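The red bottle is held upright above the red tray at about (410,320) in the crop. I'll lower and release it.

{"api": "step_arm", "payload": {
  "motion": "0 0 0 0 0 0; 0 0 -0.7 0 0 0; 0 0 -1.4 0 0 0; 0 0 -1.9 0 0 0; 0 0 -2.15 0 0 0; 0 0 -2.15 0 0 0; 0 0 -2.15 0 0 0"
}}

```text
time_s: 7.2
eef_pos: [0.5154, -0.4399, 0.0185]
tcp_rot: [-0.0, 0.188, 0.982, 0.0]
force: [-2.1, 1.8, 5.1]
gripper_width: 0.277
finger_force: 59.5
```

{"api": "step_arm", "payload": {
  "motion": "0 0 0 0 0 0; 0 0 0 0 0 0; 0 0 0 0 0 0; 0 0 0 0 0 0; 0 0 2 0 0 0; 0 0 5 0 0 0; 0 0 9 0 0 0; 0 0 9.5 0 0 0; 0 0 9.5 0 0 0",
  "claw": 0.6
}}

```text
time_s: 8.1
eef_pos: [0.5161, -0.4408, 0.1148]
tcp_rot: [0.001, 0.188, 0.982, -0.001]
force: [-0.2, 0.3, -0.3]
gripper_width: 0.605
finger_force: 0.0
```

{"api": "step_arm", "payload": {
  "motion": "-2.6 3 0 0 0 0; -5.2 6 0 0 0 0; -7.8 9 0 0 0 0; -10.4 12.2 0 0 0 0; -13.1 15.3 0 0 0 0; -13.1 15.3 0 0 0 0; -13.1 15.3 -1 0 0 0; -13.1 15.3 -1.5 0 0 0; -13.1 15.3 -1.5 0 0 0"
}}

```text
time_s: 9.0
eef_pos: [0.3842, -0.287, 0.0964]
tcp_rot: [-0.001, 0.188, 0.982, 0.001]
force: [-0.1, 0.3, 0.8]
gripper_width: 0.602
finger_force: 0.0
```

```bash
python3 - <<'E'
from h import *
im,d=arm.get_image("wrist"); cv2.imwrite("pics/w2.png",im)
print(arm.sense()["eef_pos"])
E
```

```text
[ 0.38444193 -0.28725749  0.09696007]
```

View pics/w2.png

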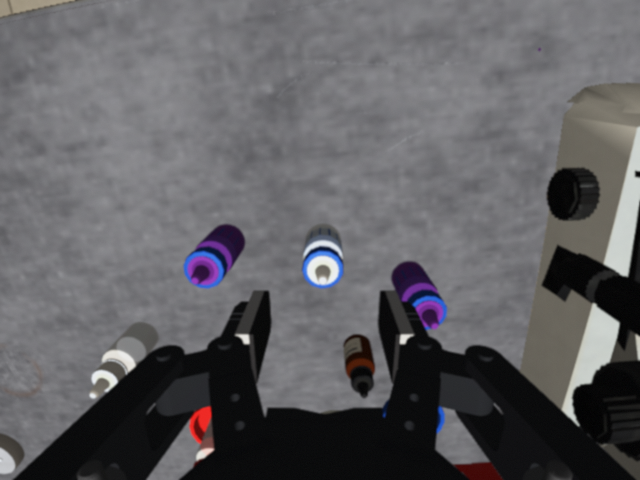

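The blue bottle is centred between the fingers at (322,265), and the purple ones are well outside. I'll go down and grip.

{"api": "step_arm", "payload": {
  "motion": "0 0 -2 0 0 0; 0 0 -4 0 0 0; 0 0 -6 0 0 0; 0 0 -7.5 0 0 0; 0 0 -8.2 0 0 0; 0 0 -8.2 0 0 0; 0 0 -8.2 0 0 0"
}}

```text
time_s: 9.75
eef_pos: [0.3848, -0.2875, 0.0164]
tcp_rot: [0.0, 0.188, 0.982, -0.0]
force: [0.2, -0.2, 0.3]
gripper_width: 0.602
finger_force: 0.0
```

{"api": "step_arm", "payload": {
  "motion": "0 0 0 0 0 0; 0 0 0 0 0 0; 0 0 0 0 0 0; 0 0 0 0 0 0; 0 0 0 0 0 0; 0 0 0 0 0 0",
  "claw": 0.0
}}

```text
time_s: 10.35
eef_pos: [0.3849, -0.2875, 0.0168]
tcp_rot: [0.001, 0.188, 0.982, -0.001]
force: [-1.8, 0.9, 6.6]
gripper_width: 0.278
finger_force: 59.0
```

{"api": "step_arm", "payload": {
  "motion": "0 0 3 0 0 0; 0 0 7 0 0 0; 0 0 10 0 0 0; 3 0 10 0 0 0; 7 0 10 0 0 0; 11 0.4 10 0 0 0; 15 0.8 10 0 0 0; 18 1.2 10 0 0 0; 18.6 1.2 9 0 0 0; 18.6 1.2 7 0 0 0"
}}

```text
time_s: 11.35
eef_pos: [0.5719, -0.2753, 0.0866]
tcp_rot: [0.002, 0.187, 0.982, -0.001]
force: [-1.1, -0.9, -0.8]
gripper_width: 0.279
finger_force: 59.2
```

{"api": "step_arm", "payload": {
  "motion": "0 0 -2 0 0 0; 0 0 -4 0 0 0; 0 0 -4.5 0 0 0; 0 0 -5.2 0 0 0; 0 0 -5.9 0 0 0; 0 0 -6.4 0 0 0; 0 0 -6.65 0 0 0; 0 0 -6.65 0 0 0; 0 0 -6.65 0 0 0"
}}

```text
time_s: 12.25
eef_pos: [0.5707, -0.2752, 0.0199]
tcp_rot: [0.001, 0.188, 0.982, -0.0]
force: [-0.5, -0.4, 1.5]
gripper_width: 0.277
finger_force: 59.3
```

```bash
python3 - <<'E'
from h import *
im,d=arm.get_image("side"); cv2.imwrite("pics/s3.png",cv2.resize(im[180:360,220:460],None,fx=3,fy=3))
print(arm.sense()["eef_pos"])
E
```

```text
[ 0.57070018 -0.27516109  0.01992676]
```

View pics/s3.png

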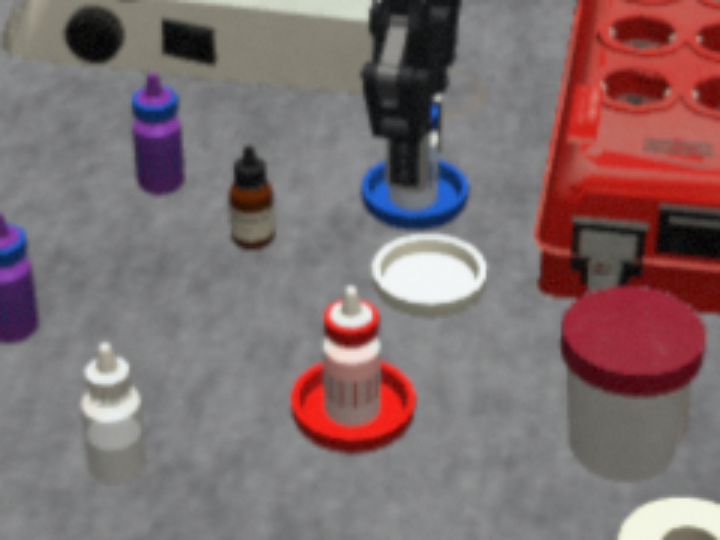

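The red bottle stands in its tray at (352,385), and the blue one is in its tray at (412,180). I'll release and move over the oil bottle.

{"api": "step_arm", "payload": {
  "motion": "0 0 0 0 0 0; 0 0 0 0 0 0; 0 0 0 0 0 0; 0 0 0 0 0 0; 0 0 2 0 0 0; 0 0 5 0 0 0; 0 0 9 0 0 0; -3 -0.7 9 0 0 0; -6 -1.4 9 0 0 0; -9.2 -2.2 8 0 0 0",
  "claw": 0.6
}}

```text
time_s: 13.3
eef_pos: [0.4785, -0.2977, 0.101]
tcp_rot: [0.002, 0.187, 0.982, -0.001]
force: [-0.3, -0.1, 0.3]
gripper_width: 0.602
finger_force: 0.0
```

{"api": "step_arm", "payload": {
  "motion": "0 0 0 0 0 0; 0 0 0 0 0 0; 0 0 0 0 0 0"
}}

```text
time_s: 13.6
eef_pos: [0.4792, -0.2971, 0.0998]
tcp_rot: [0.001, 0.188, 0.982, -0.0]
force: [-0.1, -0.5, 0.2]
gripper_width: 0.599
finger_force: 0.0
```

```bash
python3 - <<'E'
from h import *
print(arm.sense()["eef_pos"])
im,d=arm.get_image("wrist"); cv2.imwrite("pics/w3.png",im)
E
```

```text
[ 0.47918316 -0.29706086  0.09983921]
```

View pics/w3.png

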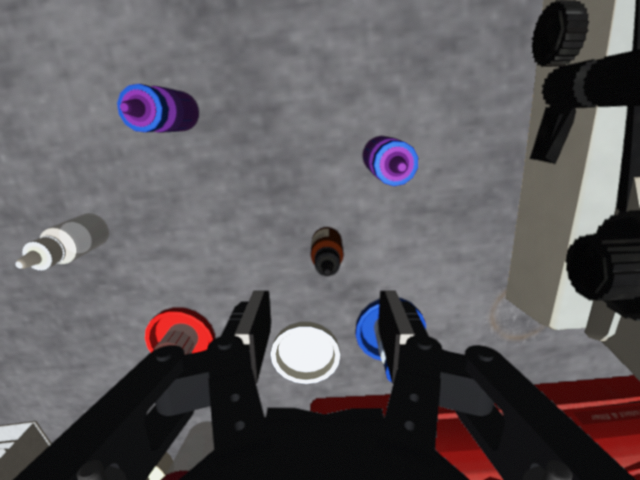

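The oil bottle is centred at (326,250), with the red and blue bottles standing in their trays. I'll go down and grip it.

{"api": "step_arm", "payload": {
  "motion": "0 0 -2 0 0 0; 0 0 -4 0 0 0; 0 0 -6 0 0 0; 0 0 -8 0 0 0; 0 0 -8.8 0 0 0; 0 0 -8.8 0 0 0; 0 0 -8.8 0 0 0"
}}

```text
time_s: 14.35
eef_pos: [0.4791, -0.2972, 0.0121]
tcp_rot: [0.001, 0.188, 0.982, -0.0]
force: [0.2, -0.7, 0.1]
gripper_width: 0.598
finger_force: 0.0
```

{"api": "step_arm", "payload": {
  "motion": "0 0 0 0 0 0; 0 0 0 0 0 0; 0 0 0 0 0 0; 0 0 0 0 0 0; 0 0 0 0 0 0; 0 0 0 0 0 0",
  "claw": 0.0
}}

```text
time_s: 14.95
eef_pos: [0.4791, -0.2976, 0.0126]
tcp_rot: [0.001, 0.188, 0.982, -0.001]
force: [-0.0, 1.5, 5.4]
gripper_width: 0.239
finger_force: 59.2
```

{"api": "step_arm", "payload": {
  "motion": "0 0 1.5 0 0 0; 0 0 4 0 0 0; 0 0 6 0 0 0; 2 -1.5 6 0 0 0; 4 -3 6 0 0 0; 6 -4.2 6 0 0 0; 8 -5.1 6 0 0 0; 8.75 -5.15 5.5 0 0 0; 8.75 -5.15 4 0 0 0; 8.75 -5.15 3 0 0 0"
}}

```text
time_s: 15.95
eef_pos: [0.5643, -0.347, 0.0391]
tcp_rot: [-0.001, 0.188, 0.982, 0.001]
force: [-0.6, 0.2, -1.1]
gripper_width: 0.239
finger_force: 58.8
```

{"api": "step_arm", "payload": {
  "motion": "0 0 0 0 0 0; 0 0 -0.8 0 0 0; 0 0 -1.6 0 0 0; 0 0 -2.3 0 0 0; 0 0 -2.65 0 0 0; 0 0 -2.65 0 0 0; 0 0 -2.65 0 0 0"
}}

```text
time_s: 16.65
eef_pos: [0.5658, -0.3484, 0.0157]
tcp_rot: [-0.0, 0.188, 0.982, 0.0]
force: [-2.9, 2.2, 6.2]
gripper_width: 0.241
finger_force: 59.4
```

```bash
python3 - <<'E'
from h import *
s=arm.sense();print(s["eef_pos"],s["force"],s["gripper_width"])
im,d=arm.get_image("side"); cv2.imwrite("pics/s4.png",cv2.resize(im[180:360,220:460],None,fx=3,fy=3))
E
```

```text
[ 0.56583362 -0.34840129  0.01567663] [-2.87991378  2.21835607  6.22086921] 0.24096461775784755
```

View pics/s4.png

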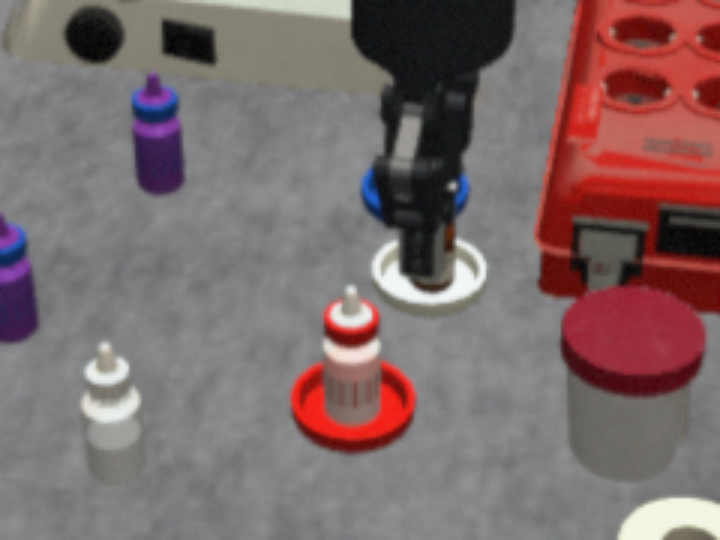

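The oil bottle stands on the white tray's floor at (432,270). I'll release it and clear upward.

{"api": "step_arm", "payload": {
  "motion": "0 0 0 0 0 0; 0 0 0 0 0 0; 0 0 0 0 0 0; 0 0 0 0 0 0; 0 0 2 0 0 0; 0 0 5 0 0 0; 0 0 9 0 0 0; -2 -1 12 0 0 0; -6 -3 15 0 0 0; -10 -4 17 0 0 0",
  "claw": 0.6
}}

```text
time_s: 17.7
eef_pos: [0.4656, -0.3895, 0.187]
tcp_rot: [0.001, 0.187, 0.982, -0.001]
force: [-0.8, -0.9, 0.0]
gripper_width: 0.598
finger_force: 0.0
```

{"api": "step_arm", "payload": {
  "motion": "-3 0 2 0 0 0; -5 0 3 0 0 0; -5 0 3 0 0 0; -5 0 3 0 0 0; -5 0 3 0 0 0"
}}

```text
time_s: 18.2
eef_pos: [0.4162, -0.3879, 0.2138]
tcp_rot: [-0.0, 0.187, 0.982, 0.001]
force: [0.2, 0.0, -0.2]
gripper_width: 0.604
finger_force: 0.0
```

```bash
python3 - <<'E'
from h import *
im,d=arm.get_image("side"); cv2.imwrite("pics/s5.png",cv2.resize(im[180:360,220:460],None,fx=3,fy=3))
E
```

```text
(no output)
```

View pics/s5.png

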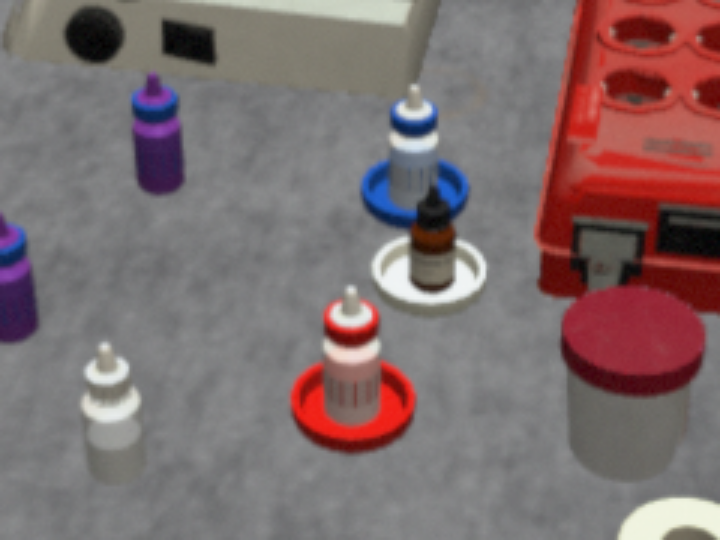

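All three bottles stand centred in their trays: red (352,385), blue (413,180) and oil (432,265). The plain bottle and the cup look unmoved.

```bash
python3 -c "
from bench import arm
print(arm.job_done())"
```

```text
the job is handed in; nothing more can be done
None
```

The red and blue bottles, and last the brown oil bottle, stand upright in their own trays in the final picture; I handed the job in at about 18 s, and no verdict was returned.

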